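# Find the full button tin and weigh it

### The arm

A 6-joint arm with a two-finger parallel gripper is mounted at the origin on the work surface. World frame = base frame: x ahead of the robot, y to its left, z up, the work surface at z = 0. Lengths are in m, angles in rad, forces in N, time in s.
With the tool pointing down it reaches from about 0.375 to 0.9 m from the base axis. Payload 3.1 kg.
Tool frame: the origin (TCP) lies on the centre line of the jaws, within the pads' length; the fingertips stand 25 mm ahead of it and the grasp point (between the pads) lies 6 mm ahead of it (r.finger_overhang is the x of the fingertips in the tool frame, in m); x points along the fingers, y is the direction in which the jaws open and shut, and the axes are right-handed (so a half turn about x gives the same grasp; the last joint's range is limited). The gripper opens to 85 mm and grips with 20 to 120 N. Pads are 22 mm wide; open, the fingers measure 114 mm over their backs; the gripper's body (76 mm by 85 mm) begins 54 mm behind the grasp point. The pads swing forward as they close: fully open they stand 13 mm farther back than shut.
Start: joints at [-1.399, 0.527, 1.433, -0, 1.181, -0.178], TCP at [0.214, -0.587, 0.256] pointing down, gripper open.
Joint ranges: [-3.08, 3.08], [-0.75, 2.2], [0.22, 2.44], [-1.43, 4.57], [0, 2.65], [-2.85, 2.85]. Speed limits (rad/s): [2.79, 2.79, 3.14, 3.14, 3.14, 3.14].

### API

Orientations are given as a unit quaternion [x, y, z, w].
In Python, from plant import r, eyes, nets gives the robot as it stands.
- The arm moves only by the tool play_rows, never from a script. Its argument "series" is text: rows parted by semicolons, each of 4 numbers parted by spaces: the shift along the tool's x, y, z in m, then the turn about the tool's x in degrees. A call has 1 to 8 rows; each row is the pose to reach, as a shift and turn from the pose commanded when the call began, along the tool's axes at that moment; what a row does not reach only later rows make up. A row lasts 1/10 s, in which the tool goes at most 50 mm and 8.59 degrees, less where a joint would pass 70% of its speed; a pose out of reach is approached as far as the arm can. A call with a gripper value outside its range is refused whole. "grip" is the opening, from 0 (shut) to 1 (fully open), set as the call begins (left out, the last holds). The fingers move at their own pace and stop on an object; "newtons" is the grip in N (left out, the last holds). Time passes only in rows, so rows that repeat a pose let the fingers close. It gives the time, the measured TCP pose, the force and the opening at its end, in the units of the state.
- r.state(): the state, without advancing time (a new reading comes with each control period).
- eyes.snapshot(name): name is "scene" or "top"; returns the picture (480x640x3 uint8, red, green, blue); there is no depth.
- eyes.camera_model(name): a dict with "fx", "fy", "cx", "cy" (pixels), "R" (3x3) and "t" (3): a world point X has camera coordinates R X + t. Camera axes: x right, y down, z forward; pixel columns grow to the right and rows downward; lengths in m; the calibration is good to about 2 mm. A picture is of the moment at which its call begins. camera_model takes no time and is no camera call.
- r.job_done(): hands the job in, once; it reports no verdict.
Trained networks look in the newest picture that a camera, given by its name, has taken for a name from the list of things; names that differ only in an ending like _2 or _b are one class to them, and where a whole thing is asked for, a point or a joint stands for the part that bears it (a point fixed in the world has none). Each returns a list of dicts, best first, with "confidence" (0 to 1); they miss things now and then, are a little off and sometimes report something else, mostly with a low value. They report only what shows in the picture. A call takes as long as a camera call. They do not tell look-alikes from the thing itself.
- nets.silhouettes(name, camera): "region" (480x640 bool, what is visible of it).
- nets.place_of(name, camera): "at" ([x, y, z] in m, in world coordinates, good to about 4 mm: a listed point, or the origin of a listed thing).
The state is a dict: "time_s": time; "qpos": joint angles; "joint_vel": joint speeds; "joint_efforts": joint torques, N m; "ee_pos": TCP position; "eef_rot": TCP orientation; "force": force on the tool from outside, world axes, zero at the start; "moment": the same for the moment, N m; "finger_gap": opening from 0.0 (shut) to 1.0 (fully open).
Only numpy, scipy, OpenCV 4.12 (cv2) and the standard library are available. Lean on these libraries where they do the work, as an engineer would, in place of code of your own. Each camera call takes 0.05 s, during which the arm holds its last target. There are 200 camera calls.

### The job

Three button tins that look alike stand round the sunk scale plate on the plywood board; only one of them is full, and a nudge tells which. Slide the full one onto the plate and home against the low fence at the plate's far edge, about midway along it, and leave the two empties standing on the board clear of the plate. Then press down the raised end of the black rocker behind the fence so that it snaps over and starts the weighing; do not lift or tip any tin, and do not disturb the spool and the darning mushroom.

Things in the scene. Friction and masses are not known exactly. Their poses are not given: they have to be found in the camera images.
- board: Plywood board 300 x 470 mm, 20 mm thick, fixed on the table, the scale sunk into it. Origin on the table under the centre of the scale plate; x points away from the robot (to the fence), y left, z up. It spans x = -175 to +125 mm, y = -235 to +235 mm; upper face at z = 20 mm.
- plate_top (a point): Centre of the steel scale plate's upper face, 90 mm (x) by 100 mm (y), 3 mm gap to the board; axes as the board's. Unloaded it lies 1 mm below the board's face. A fence as wide as the plate, 6 mm thick, stands on its far edge and moves with it: near face at x = +45 mm, top 22 mm above the plate. A tin home against it has its centre at x = +11 mm.
- plate (a joint): How far the sprung scale plate has sunk, m: 0 empty, about 0.0016 under an empty tin, 0.005 to 0.006 (its bottom stop) under the full one; 900 N/m.
- rocker (a joint): Tilt of the black rocker, rad: a shallow V, 120 mm long along the board's y, 34 mm wide, on a pivot 40 mm above the table at board x = +80 mm, y = 0. -0.25: left wing (+y) down, right wing up (the start); +0.25: right wing (-y) down. Over-centre: about 1 N on the end of the raised wing moves it, and past level it drops over by itself and stays.
- rocker_right (a point): Upper face of the rocker's right wing (board's -y), 50 mm from the pivot; about 66 mm above the table when that wing is up and 41 mm when it is down. This is the place to press.
- rocker_left (a point): The like point on the left wing (board's +y).
- tin_a: Tin that starts in front (robot's side) of the plate. One of three identical-looking lidded metal tins, diameter 68 mm (lid rim 70), 50 mm high; origin: centre of its underside, z up. Which tin is full is drawn afresh each time: the full one weighs 0.45 to 0.65 kg, an empty 0.15 kg, so it takes 3 times the push to slide (2 to 5 N, not about 1). Contents have 2 mm play.
- tin_b: Tin that starts to the left of the plate. One of three identical-looking lidded metal tins, diameter 68 mm (lid rim 70), 50 mm high; origin: centre of its underside, z up. Which tin is full is drawn afresh each time: the full one weighs 0.45 to 0.65 kg, an empty 0.15 kg, so it takes 3 times the push to slide (2 to 5 N, not about 1). Contents have 2 mm play.
- tin_c: Tin that starts to the right of the plate. One of three identical-looking lidded metal tins, diameter 68 mm (lid rim 70), 50 mm high; origin: centre of its underside, z up. Which tin is full is drawn afresh each time: the full one weighs 0.45 to 0.65 kg, an empty 0.15 kg, so it takes 3 times the push to slide (2 to 5 N, not about 1). Contents have 2 mm play.
- spool: Wooden spool, diameter 40 mm, 44 mm high, standing on the board's far left corner (about x = +92, y = +185 mm of the board). Bystander. Origin: centre of its underside.
- mushroom: Wooden darning mushroom, cap diameter 54 mm, 53 mm high, standing on the board's far right corner (about x = +92, y = -185 mm). Bystander. Origin: centre of its underside.
There are look-alikes about, which are no part of the job. What is shaped like the tin_a but red or yellow is not meant. What is shaped like the tin_b but yellow is not meant.

How it is judged:
By the outcome, as a careful person would: the job done as asked, in the order asked, and still so for the second after the job is handed in, with the robot touching nothing.
It also fails if it takes over 66 s, if anything falls off the work surface, if the arm or the gripper's body presses on something with over 40 N, if the wrist force passes 120 N, or if a joint passes its speed limit or range.

## Working session

There is one attempt and no reset: what is moved stays moved. The work goes in short steps, Python scripts to look and compute and a tool call to move; the robot and the scene stay as the last step left them, time stands still between calls to the robot, and variables do not carry over. Pictures are saved under pics/ and viewed, about 8 in all and at most 12, crops included, and the job is handed in when it is done.

Besides the shell and the picture viewer there is one more tool, called after "Emit:" in YAML: its name, and indented under it one key for each argument. play_rows: Moves the arm, as the interface text tells. Its arguments: {"type":"object","properties":{"series":{"type":"string"},"grip":{"type":"number"},"newtons":{"type":"number"}},"required":["series"]}

```bash
mkdir -p pics; python3 - <<'E'
from plant import r, eyes, nets
import cv2,numpy as np
for c in ("top","scene"):
    im=eyes.snapshot(c); cv2.imwrite(f"pics/{c}0.png",im[:,:,::-1])
    m=eyes.camera_model(c); print(c,m["fx"],m["cx"],m["cy"],np.round(m["R"],3).tolist(),np.round(m["t"],3))
for n in ("plate_top","rocker_right","rocker_left","tin_a","spool","mushroom","board"):
    print(n,[(np.round(d["at"],3).tolist(),round(d["confidence"],2)) for d in nets.place_of(n,"top")])
s=r.state();print({k:np.round(v,3).tolist() for k,v in s.items()})
E
```

```text
top 572.6595977053254 319.6412265327737 251.40450814448266 [[0.029, -1.0, 0.011], [-0.994, -0.03, -0.101], [0.101, -0.008, -0.995]] [0.018 0.54  0.924]
scene 564.4563819083912 314.0598333322324 235.1539237389516 [[0.272, 0.962, 0.014], [0.818, -0.223, -0.53], [-0.507, 0.156, -0.848]] [-0.165 -0.402  1.301]
plate_top []
rocker_right [([0.677, -0.093, 0.064], 0.84)]
rocker_left [([0.694, 0.006, 0.04], 0.71)]
tin_a [([0.576, -0.19, 0.018], 0.96), ([0.322, -0.176, -0.001], 0.95), ([0.637, 0.122, 0.02], 0.8), ([0.326, 0.109, 0.0], 0.71), ([0.512, -0.019, 0.02], 0.68), ([0.665, 0.295, 0.001], 0.67), ([0.555, 0.308, -0.0], 0.67)]
spool [([0.725, 0.135, 0.021], 0.6)]
mushroom [([0.654, -0.243, 0.015], 0.73), ([0.725, 0.138, 0.022], 0.35)]
board [([0.603, -0.032, -0.004], 0.56)]
{'time_s': 0.45, 'qpos': [-1.4, 0.528, 1.433, -0.0, 1.181, -0.179], 'joint_vel': [-0.001, -0.003, -0.001, -0.002, -0.0, 0.001], 'joint_efforts': [-0.001, -44.184, -17.816, -0.0, 0.002, 0.0], 'ee_pos': [0.214, -0.587, 0.256], 'eef_rot': [-0.696, -0.123, 0.696, -0.123], 'force': [-0.509, -0.488, 0.356], 'moment': [0.044, -0.012, 0.019], 'finger_gap': 0.999}
```

View pics/top0.png

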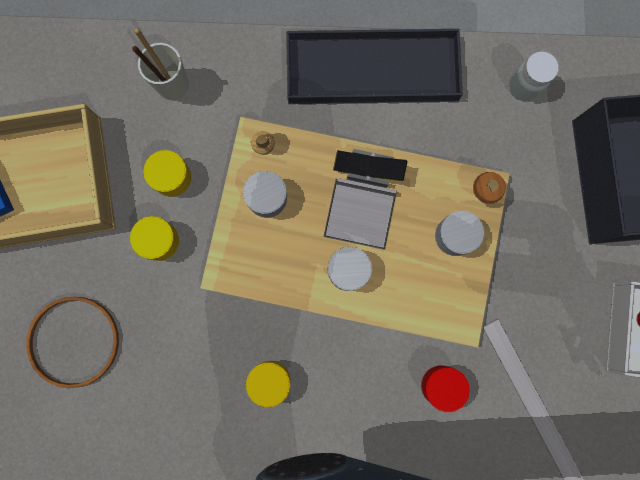

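View pics/scene0.png

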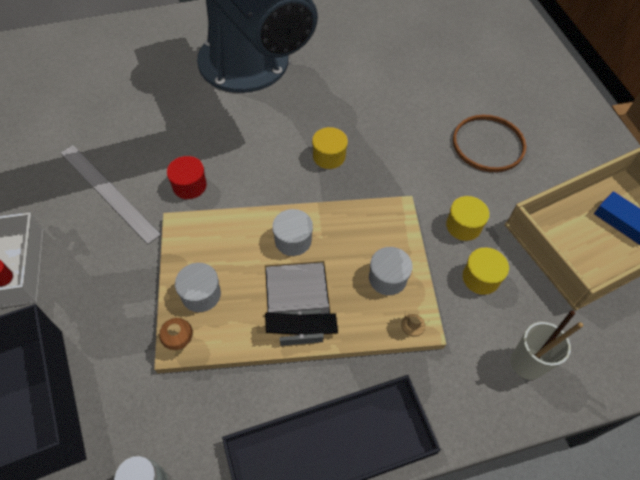

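The overview shows three grey tins in the top view: b at (265,193), a at (350,268), c at (461,232). The plate is around (361,214) with the black rocker behind it at (370,165). The yellow and red look-alikes are off the board. Next I fit the board pose.

```bash
cat > h.py <<'E'
from plant import r, eyes, nets
import numpy as np, cv2, json, os
from scipy.optimize import least_squares
def proj(c,X):
    m=eyes.camera_model(c); p=np.asarray(X)@np.array(m["R"]).T+m["t"]
    return np.c_[m["fx"]*p[:,0]/p[:,2]+m["cx"], m["fy"]*p[:,1]/p[:,2]+m["cy"]]
def ray(c,uv,z):
    m=eyes.camera_model(c); R=np.array(m["R"]); C=-R.T@m["t"]
    d=R.T@[(uv[0]-m["cx"])/m["fx"],(uv[1]-m["cy"])/m["fy"],1]
    return C+d*(z-C[2])/d[2]
P=json.load(open("b.json")) if os.path.exists("b.json") else None
def rot(a): return np.array([[np.cos(a),-np.sin(a)],[np.sin(a),np.cos(a)]])
def b2w(p): return rot(P[2])@np.array(p[:2])+P[:2]
def w2b(p): return rot(P[2]).T@(np.array(p[:2])-P[:2])
def tins(c="top"):
    "grey tins on the board: board xy from silhouette, matching projected cylinder centre"
    out=[]
    for d in nets.silhouettes("tin_a",c):
        g=d["region"]; v,u=np.nonzero(g)
        if len(u)<300: continue
        uv=np.array([u.mean(),v.mean()])
        th=np.linspace(0,2*np.pi,24); 
        def cen(p):
            pts=np.vstack([np.c_[p[0]+.0345*np.cos(th),p[1]+.0345*np.sin(th),0*th+z] for z in(.02,.07)])
            h=cv2.convexHull(proj(c,pts).astype(np.float32)); M=cv2.moments(h); return np.array([M["m10"],M["m01"]])/M["m00"]
        s=least_squares(lambda p:cen(p)-uv,ray(c,uv,.05)[:2],diff_step=1e-3).x
        b=w2b(s)
        if abs(b[1])<.235 and -.175<b[0]<.125: out.append((np.round(b,4).tolist(),np.round(s,4).tolist(),len(u),round(d["confidence"],2)))
    return out
E
python3 - <<'E'
from h import *
B=[(.125,.235,.02),(.125,-.235,.02),(-.175,-.235,.02),(-.175,.235,.02),(.045,.05,.019),(.045,-.05,.019),(-.045,-.05,.019),(-.045,.05,.019)]
uv=np.array([(240,117),(509,173),(480,347),(202,290),(336,180),(396,192),(386,248),(325,237)],float)
B=np.array(B)
uv[4:6]=np.nan
ok=~np.isnan(uv[:,0])
f=lambda p:(proj("top",np.c_[B[:,:2]@rot(p[2]).T+p[:2],B[:,2]])-uv)[ok].ravel()
s=least_squares(f,[.6,-.03,-.2],x_scale=[.01,.01,.01]);print(s.x,np.round(s.fun,1))
json.dump(s.x.tolist(),open("b.json","w"))
import h;h.P=s.x
for c in("top","scene"):
    eyes.snapshot(c)
    print(c,*tins(c),sep="\n")
for n in("spool","mushroom","rocker_right","rocker_left"):print(n,[np.round(w2b(d["at"]),3) for d in nets.place_of(n,"scene")])
print("rocker_right world",b2w((.08,-.05)))
E
```

```text
[ 0.60165713 -0.03372709 -0.17209768] [ 0.   0.9  1.  -0.5 -0.2  0.2 -0.7  0.1 -1.4  0.1  1.2 -0.8]
top
([-0.0934, 0.0039], [0.5103, -0.0139], 1552, 0.84)
([-0.0015, 0.1621], [0.6279, 0.1263], 1623, 0.69)
([-0.0006, -0.1614], [0.5735, -0.1926], 1714, 0.65)
scene
([-0.0938, 0.0058], [0.5102, -0.0119], 1477, 0.77)
([-0.0001, 0.1636], [0.6295, 0.1275], 1659, 0.76)
([0.0, -0.16], [0.5743, -0.1913], 1761, 0.74)
spool [array([0.092, 0.189])]
mushroom [array([ 0.088, -0.193])]
rocker_right [array([ 0.083, -0.047])]
rocker_left [array([0.086, 0.052])]
rocker_right world [ 0.67191287 -0.09668843]
```

```bash
cat >> h.py <<'E'
from scipy.spatial.transform import Rotation as Ro
def plan(bx,by,ztip,head,reverse=False):
    """tool shift/turn to bring TCP over board (bx,by), fingertips at ztip, tool z (push) along board heading head deg (or opposite)"""
    s=r.state(); T=Ro.from_quat(s["eef_rot"]).as_matrix()
    w=np.r_[b2w((bx,by)),ztip+.025]; d=T.T@(w-s["ee_pos"])
    opts=[]
    for k in(0,180):
        a=np.radians(head+k)+P[2]; z=T.T@[np.cos(a),np.sin(a),0]
        t=np.degrees(np.arctan2(-z[1],z[2])); opts.append(round(t,1))
    print("shift",np.round(d,4),"turns",opts,"q6",round(s["qpos"][5],2),"t",s["time_s"],"board",np.round(w2b(s["ee_pos"]),4),"z",round(s["ee_pos"][2],4),"F",np.round(rot(P[2]).T@s["force"][:2],2),round(s["force"][2],2),"down",np.round(T[:,0],3))
E
python3 -c "
from h import *
plan(-.145,.005,.12,0)"
```

```text
shift [ 0.1113 -0.4637 -0.4304] turns [np.float64(-150.1), np.float64(29.9)] q6 -0.18 t 0.85 board [-0.2869 -0.6116] z 0.2563 F [-1.27  0.05] -0.18 down [ 0. -0. -1.]
```

Emit:
play_rows:
  series: "0 -0.464 -0.430 30;0 -0.464 -0.430 30;0 -0.464 -0.430 30;0 -0.464 -0.430 30;0 -0.464 -0.430 30;0 -0.464 -0.430 30;0 -0.464 -0.430 30;0 -0.464 -0.430 30"
  grip: 0.35

```text
time_s: 1.65
ee_pos: [0.3697, -0.2167, 0.2567]
eef_rot: [0.705, -0.062, -0.704, -0.061]
force: [-0.1, -0.5, -0.4]
finger_gap: 0.349
```

```bash
python3 -c "
from h import *
plan(-.150,.005,.03,0)"
```

```text
shift [ 0.2016 -0.2252 -0.0465] turns [np.float64(179.9), np.float64(-0.1)] q6 0.95 t 1.65 board [-0.1972 -0.22  ] z 0.2567 F [ 0.04 -0.52] -0.44 down [ 0.001 -0.001 -1.   ]
```

Emit:
play_rows:
  series: "0 -0.225 -0.046 0;0 -0.225 -0.046 0;0 -0.225 -0.046 0;0 -0.225 -0.046 0;0 -0.225 -0.046 0;0.13 -0.225 -0.046 0;0.13 -0.225 -0.046 0;0.13 -0.225 -0.046 0"

```text
time_s: 2.45
ee_pos: [0.4525, -0.0039, 0.1242]
eef_rot: [-0.704, 0.061, 0.705, 0.061]
force: [0.2, 0.1, 0.5]
finger_gap: 0.348
```

```bash
python3 -c "
from h import *
plan(-.150,.005,.03,0)"
```

```text
shift [ 0.0692 -0.0011 -0.0023] turns [np.float64(180.0), np.float64(-0.0)] q6 1.49 t 2.45 board [-0.1521  0.0039] z 0.1242 F [0.16 0.11] 0.53 down [-0.002  0.    -1.   ]
```

Emit:
play_rows:
  series: "0.045 -0.001 -0.002 0;0.069 -0.001 -0.002 0;0.069 -0.001 -0.002 0;0.069 -0.001 -0.004 0;0.069 -0.001 -0.007 0;0.069 -0.001 -0.010 0;0.069 -0.001 -0.012 0;0.069 -0.001 -0.013 0"

```text
time_s: 3.25
ee_pos: [0.4672, -0.0061, 0.0582]
eef_rot: [0.705, -0.062, -0.704, -0.061]
force: [0.1, 0.0, 0.6]
finger_gap: 0.348
```

Emit:
play_rows:
  series: "0 0 -0.002 0;0 0 -0.004 0;0 0 -0.006 0"

```text
time_s: 3.55
ee_pos: [0.4712, -0.0067, 0.0573]
eef_rot: [-0.703, 0.061, 0.705, 0.062]
force: [-3.9, -0.2, 1.7]
finger_gap: 0.349
```

Emit:
play_rows:
  series: "0 0 -0.002 0;0 0 -0.004 0"

```text
time_s: 3.75
ee_pos: [0.4735, -0.007, 0.0571]
eef_rot: [-0.702, 0.061, 0.707, 0.062]
force: [-4.8, -0.4, 3.6]
finger_gap: 0.35
```

```bash
python3 -c "
from h import *
plan(-.150,.005,.03,0)"
```

```text
shift [ 0.0022 -0.0006  0.0192] turns [np.float64(179.9), np.float64(-0.1)] q6 1.49 t 3.75 board [-0.1308  0.0043] z 0.0571 F [-4.63 -1.2 ] 3.55 down [-0.006  0.001 -1.   ]
```

```bash
python3 -c "
from h import *
F=[]
im=eyes.snapshot('scene');print(*tins('scene'),sep='\n')
eyes.snapshot('top');print(*tins('top'),sep='\n')
plan(-.150,.005,.03,0)
cv2.imwrite('pics/s1.png',cv2.resize(im[150:350,180:420],None,fx=3,fy=3,interpolation=cv2.INTER_CUBIC)[:,:,::-1])
"
```

```text
([-0.0908, 0.0065], [0.5133, -0.0118], 1547, 0.94)
([0.0, 0.1632], [0.6296, 0.1271], 1723, 0.85)
([0.0002, -0.1603], [0.5744, -0.1917], 1791, 0.75)
([-0.0004, -0.1618], [0.5735, -0.1931], 1745, 0.68)
([-0.0008, 0.162], [0.6286, 0.126], 1618, 0.63)
shift [ 0.0022 -0.0007  0.0208] turns [np.float64(179.9), np.float64(-0.1)] q6 1.49 t 3.95 board [-0.1292  0.0043] z 0.0571 F [-3.34  0.29] 1.16 down [-0.002  0.001 -1.   ]
```

View pics/s1.png

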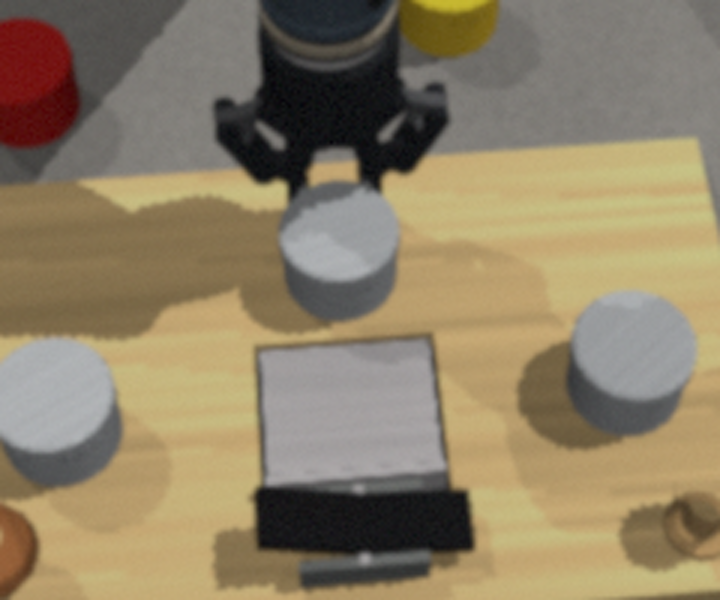

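The tin stands upright and moved about 4 mm under a steady 4 N or more, so tin_a looks like the full one. I'll keep pushing slowly and watch the force.

Emit:
play_rows:
  series: "0.004 0.001 -0.001 0;0.004 0.001 -0.002 0;0.004 0.001 -0.003 0;0.004 0.001 -0.0045 0;0.004 0.001 -0.006 0"

```text
time_s: 4.45
ee_pos: [0.4826, -0.0099, 0.0532]
eef_rot: [0.705, -0.061, -0.704, -0.061]
force: [-2.2, 0.0, -0.6]
finger_gap: 0.353
```

Emit:
play_rows:
  series: "0 0 -0.0015 0;0 0 -0.003 0;0 0 -0.0045 0;0 0 -0.006 0"

```text
time_s: 4.85
ee_pos: [0.488, -0.0107, 0.0533]
eef_rot: [0.704, -0.061, -0.704, -0.061]
force: [-1.6, 0.4, -0.3]
finger_gap: 0.347
```

```bash
python3 -c "
from h import *
im=eyes.snapshot('scene');print(*tins('scene'),sep='\n')
plan(-.0305,.004,.028,0)
"
```

```text
([-0.0756, 0.0053], [0.5281, -0.0156], 1591, 0.75)
([0.0006, -0.1594], [0.5749, -0.1909], 1805, 0.64)
([-0.0004, 0.1639], [0.6293, 0.1279], 1641, 0.56)
shift [ 0.0004 -0.001  -0.0851] turns [np.float64(179.9), np.float64(-0.1)] q6 1.49 t 4.95 board [-0.1156  0.0031] z 0.0534 F [-1.66 -0.78] -0.25 down [ 0.001 -0.    -1.   ]
```

Kinetic force of about 2 N is ambiguous, so I'll nudge tin_b the same way to compare.

Emit:
play_rows:
  series: "0 0 0.010 0;0 0 0.030 0;-0.05 0 0.030 0;-0.10 0 0.030 0;-0.10 0 0.030 0;-0.10 0 0.030 0"

```text
time_s: 5.55
ee_pos: [0.4591, -0.0058, 0.1547]
eef_rot: [0.706, -0.062, -0.703, -0.061]
force: [-0.0, 0.3, 0.1]
finger_gap: 0.346
```

```bash
python3 -c "
from h import *
plan(0,.222,.03,-90)
"
```

```text
shift [ 0.1004 -0.2191 -0.1443] turns [np.float64(-90.1), np.float64(89.9)] q6 1.49 t 5.55 board [-0.1452  0.0031] z 0.1547 F [-0.07  0.27] 0.13 down [ 0.005 -0.001 -1.   ]
```

Emit:
play_rows:
  series: "0 -0.219 -0.144 -90;0 -0.219 -0.144 -90;0 -0.219 -0.144 -90;0 -0.219 -0.144 -90;0 -0.219 -0.144 -90;0 -0.219 -0.144 -90;0 -0.219 -0.144 -90;0 -0.219 -0.144 -90"

```text
time_s: 6.35
ee_pos: [0.637, 0.1859, 0.1504]
eef_rot: [-0.614, -0.35, 0.616, -0.349]
force: [-0.6, -0.4, -0.5]
finger_gap: 0.351
```

Emit:
play_rows:
  series: "0 0 0 -21.5;0 0 0 -21.5;0 0 0 -21.5;0 0 0 -21.5"

```text
time_s: 6.75
ee_pos: [0.6368, 0.185, 0.1509]
eef_rot: [-0.54, -0.457, 0.542, -0.455]
force: [-0.3, 0.1, -0.2]
finger_gap: 0.348
```

```bash
python3 -c "
from h import *
plan(0,.222,.03,-90)
"
```

```text
shift [ 0.0959  0.0031 -0.0005] turns [np.float64(0.1), np.float64(-179.9)] q6 0.28 t 6.75 board [-0.0028  0.2216] z 0.1509 F [-0.32  0.03] -0.19 down [-0.003 -0.    -1.   ]
```

Emit:
play_rows:
  series: "0.045 0.003 0 0;0.09 0.003 0 0;0.099 0.003 0 0;0.099 0.003 0.002 0;0.099 0.003 0.005 0;0.099 0.003 0.008 0;0.099 0.003 0.011 0;0.099 0.003 0.013 0"

```text
time_s: 7.55
ee_pos: [0.6395, 0.1716, 0.056]
eef_rot: [0.541, 0.455, -0.54, 0.456]
force: [-0.4, 0.4, -0.5]
finger_gap: 0.352
```

Emit:
play_rows:
  series: "0 0 0.002 0;0 0 0.004 0;0 0 0.006 0;0 0 0.008 0"

```text
time_s: 7.95
ee_pos: [0.6373, 0.1642, 0.0544]
eef_rot: [0.541, 0.456, -0.54, 0.456]
force: [-0.6, 1.8, 1.5]
finger_gap: 0.353
```

Emit:
play_rows:
  series: "0 0 0.0015 0;0 0 0.003 0"

```text
time_s: 8.15
ee_pos: [0.637, 0.1612, 0.0544]
eef_rot: [0.541, 0.456, -0.54, 0.456]
force: [0.5, 1.9, 0.8]
finger_gap: 0.347
```

Emit:
play_rows:
  series: "0 0 0.0015 0;0 0 0.003 0"

```text
time_s: 8.35
ee_pos: [0.6365, 0.1581, 0.0544]
eef_rot: [0.541, 0.456, -0.54, 0.456]
force: [0.1, 1.1, -0.1]
finger_gap: 0.349
```

```bash
python3 -c "
from h import *
im=eyes.snapshot('scene');print(*tins('scene'),sep='\n')
plan(0,.2,.028,-90)
"
```

```text
([0.0006, -0.1597], [0.5749, -0.1912], 1817, 0.89)
([-0.0751, 0.005], [0.5285, -0.0159], 1535, 0.74)
([0.0002, 0.1556], [0.6285, 0.1195], 1714, 0.63)
shift [ 0.0013 -0.0014 -0.0052] turns [np.float64(0.1), np.float64(-179.9)] q6 0.24 t 8.45 board [0.0014 0.1948] z 0.0543 F [0.   0.99] 0.29 down [-0. -0. -1.]
```

Emit:
play_rows:
  series: "0 0 -0.012 0;-0.05 0 -0.016 0;-0.10 0 -0.016 0;-0.10 0 0.034 0;-0.10 0 0.084 0;-0.10 0 0.134 0;-0.10 0 0.184 0;-0.10 0 0.234 0"

```text
time_s: 9.25
ee_pos: [0.5966, -0.0737, 0.1544]
eef_rot: [-0.54, -0.456, 0.54, -0.456]
force: [1.5, 0.2, -0.1]
finger_gap: 0.351
```

Emit:
play_rows:
  series: "0 0 0.05 0;0 0 0.10 0;0 0 0.15 0;0 0 0.181 0;0 0 0.181 0;0 0 0.181 0;0 0 0.181 0"

```text
time_s: 9.95
ee_pos: [0.5664, -0.2492, 0.154]
eef_rot: [-0.54, -0.457, 0.54, -0.456]
force: [0.6, -0.3, -0.5]
finger_gap: 0.353
```

```bash
python3 -c "
from h import *
plan(0,-.222,.03,-90)
"
```

```text
shift [ 0.099  -0.0021  0.0037] turns [np.float64(0.2), np.float64(-179.8)] q6 -0.43 t 9.95 board [ 0.0022 -0.2183] z 0.154 F [ 0.66 -0.19] -0.52 down [-0.001  0.001 -1.   ]
```

Emit:
play_rows:
  series: "0.045 -0.002 0.004 0;0.09 -0.002 0.004 0;0.099 -0.002 0.004 0;0.099 -0.002 0 0;0.099 -0.002 -0.004 0;0.099 -0.002 -0.008 0;0.099 -0.002 -0.011 0;0.099 -0.002 -0.013 0"

```text
time_s: 10.75
ee_pos: [0.5674, -0.2376, 0.0568]
eef_rot: [0.541, 0.455, -0.54, 0.457]
force: [-0.3, 0.6, 0.0]
finger_gap: 0.35
```

Emit:
play_rows:
  series: "0 0 -0.002 0;0 0 -0.004 0;0 0 -0.006 0;0 0 -0.008 0"

```text
time_s: 11.15
ee_pos: [0.5684, -0.2304, 0.0556]
eef_rot: [0.541, 0.455, -0.54, 0.456]
force: [0.8, -1.5, 0.9]
finger_gap: 0.346
```

Emit:
play_rows:
  series: "0 0 -0.0015 0;0 0 -0.003 0"

```text
time_s: 11.35
ee_pos: [0.5686, -0.2271, 0.0554]
eef_rot: [-0.54, -0.456, 0.541, -0.456]
force: [-0.1, -1.5, 0.6]
finger_gap: 0.354
```

Emit:
play_rows:
  series: "0 0 -0.0015 0;0 0 -0.003 0"

```text
time_s: 11.55
ee_pos: [0.569, -0.2239, 0.0553]
eef_rot: [-0.54, -0.456, 0.541, -0.456]
force: [-0.2, -1.8, 1.7]
finger_gap: 0.348
```

```bash
python3 -c "
from h import *
im=eyes.snapshot('scene');print(*tins('scene'),sep='\n')
plan(0,-.2,.028,-90)
"
```

```text
([0.0002, 0.1559], [0.6285, 0.1199], 1584, 0.81)
([-0.0015, -0.1492], [0.5746, -0.1805], 1724, 0.78)
([-0.0763, 0.0048], [0.5273, -0.0159], 1518, 0.62)
shift [ 0.0023 -0.0003  0.0073] turns [np.float64(0.2), np.float64(-179.8)] q6 -0.39 t 11.65 board [ 0.0003 -0.1927] z 0.0553 F [ 0.04 -0.44] 0.84 down [-0.  0. -1.]
```

Emit:
play_rows:
  series: "0 0 0.012 0;-0.05 0 0.016 0;-0.10 0 0.016 0;-0.10 0 0.016 0"

```text
time_s: 12.05
ee_pos: [0.5699, -0.2428, 0.1615]
eef_rot: [0.542, 0.451, -0.539, 0.46]
force: [1.6, -0.2, -0.4]
finger_gap: 0.352
```

```bash
python3 -c "
from h import *
plan(-.135,.005,.028,0)
"
```

```text
shift [ 0.1058 -0.1403 -0.2173] turns [np.float64(-89.9), np.float64(90.1)] q6 -0.41 t 12.05 board [ 0.0045 -0.2114] z 0.1615 F [1.63 0.11] -0.35 down [ 0.011 -0.007 -1.   ]
```

Emit:
play_rows:
  series: "0 -0.140 -0.217 90;0 -0.140 -0.217 90;0 -0.140 -0.217 90;0 -0.140 -0.217 90;0 -0.140 -0.217 90;0 -0.140 -0.217 90;0 -0.140 -0.217 90;0 -0.140 -0.217 90"

```text
time_s: 12.85
ee_pos: [0.4641, -0.0016, 0.155]
eef_rot: [-0.703, -0.073, 0.704, -0.072]
force: [-0.0, 0.3, -0.1]
finger_gap: 0.347
```

Emit:
play_rows:
  series: "0 0 0 21.5;0 0 0 21.5;0 0 0 21.5;0 0 0 21.5"

```text
time_s: 13.25
ee_pos: [0.4644, -0.0025, 0.1549]
eef_rot: [-0.704, 0.058, 0.705, 0.058]
force: [0.6, -0.2, 0.5]
finger_gap: 0.354
```

```bash
python3 -c "
from h import *
plan(-.135,.005,.028,0)
"
```

```text
shift [ 0.1019  0.0024 -0.0057] turns [np.float64(-179.6), np.float64(0.4)] q6 1.49 t 13.25 board [-0.1406  0.0073] z 0.1549 F [ 0.66 -0.12] 0.49 down [-0.001  0.    -1.   ]
```

Emit:
play_rows:
  series: "0.05 0.002 -0.003 0.4;0.10 0.002 -0.006 0.4;0.102 0.002 -0.010 0.4;0.102 0.002 -0.014 0.4;0.102 0.002 -0.018 0.4;0.102 0.002 -0.020 0.4;0.102 0.002 -0.022 0.4;0.102 0.002 -0.023 0.4"

```text
time_s: 14.05
ee_pos: [0.4876, -0.008, 0.0552]
eef_rot: [0.705, -0.061, -0.704, -0.06]
force: [-1.6, 0.5, 0.9]
finger_gap: 0.346
```

Emit:
play_rows:
  series: "0 0 -0.0015 0;0 0 -0.003 0"

```text
time_s: 14.25
ee_pos: [0.4882, -0.0081, 0.0537]
eef_rot: [-0.703, 0.06, 0.706, 0.061]
force: [-5.6, -0.2, 3.1]
finger_gap: 0.346
```

Emit:
play_rows:
  series: "0 0 -0.0015 0;0 0 -0.003 0"

```text
time_s: 14.45
ee_pos: [0.4914, -0.0086, 0.0532]
eef_rot: [-0.703, 0.06, 0.706, 0.061]
force: [-4.7, -0.2, 2.2]
finger_gap: 0.349
```

Emit:
play_rows:
  series: "0 0 -0.0015 0;0 0 -0.003 0"

```text
time_s: 14.65
ee_pos: [0.4957, -0.0094, 0.0532]
eef_rot: [-0.704, 0.061, 0.705, 0.061]
force: [-4.3, -0.9, 0.8]
finger_gap: 0.349
```

Emit:
play_rows:
  series: "0 0 -0.0015 0;0 0 -0.003 0"

```text
time_s: 14.85
ee_pos: [0.4991, -0.0099, 0.0532]
eef_rot: [-0.704, 0.061, 0.705, 0.061]
force: [-3.5, -0.1, 1.5]
finger_gap: 0.353
```

```bash
python3 -c "
from h import *
im=eyes.snapshot('scene');print(*tins('scene'),sep='\n')
plan(-.135,.005,.028,0)
"
```

```text
([-0.0661, 0.0073], [0.5378, -0.0152], 1469, 0.78)
([0.001, 0.1557], [0.6293, 0.1195], 1705, 0.67)
([-0.0012, -0.1499], [0.5748, -0.1812], 1777, 0.61)
shift [0.0002 0.0008 0.0304] turns [np.float64(-180.0), np.float64(0.0)] q6 1.5 t 14.95 board [-0.1046  0.0058] z 0.0532 F [-2.91 -0.16] 0.88 down [ 0.001 -0.    -1.   ]
```

tin_a is full (3.5 to 5.6 N, against about 1.5 N for b and c). I'll push it onto the plate.

Emit:
play_rows:
  series: "0 0.0005 -0.0025 0;0 0.001 -0.005 0;0 0.0015 -0.0075 0;0 0.002 -0.010 0;0 0.0025 -0.0125 0;0 0.003 -0.015 0;0 0.003 -0.0175 0;0 0.003 -0.02 0"

```text
time_s: 15.75
ee_pos: [0.518, -0.0165, 0.0534]
eef_rot: [-0.704, 0.061, 0.705, 0.061]
force: [-4.4, 1.5, 4.6]
finger_gap: 0.35
```

Emit:
play_rows:
  series: "0 0.0005 -0.0025 0;0 0.001 -0.005 0;0 0.0015 -0.0075 0;0 0.002 -0.010 0;0 0.002 -0.0125 0;0 0.002 -0.015 0;0 0.002 -0.0175 0;0 0.002 -0.02 0"

```text
time_s: 16.55
ee_pos: [0.5382, -0.022, 0.0532]
eef_rot: [0.705, -0.061, -0.704, -0.061]
force: [-2.3, 0.9, 1.4]
finger_gap: 0.349
```

```bash
python3 -c "
from h import *
im=eyes.snapshot('scene');print(*tins('scene'),sep='\n')
plan(-.0305,.000,.028,0)
cv2.imwrite('pics/s2.png',cv2.resize(im[150:350,180:420],None,fx=3,fy=3,interpolation=cv2.INTER_CUBIC)[:,:,::-1])
"
```

```text
([0.0001, 0.1557], [0.6284, 0.1197], 1651, 0.77)
([-0.0012, -0.1498], [0.5748, -0.1811], 1766, 0.68)
shift [ 0.0003  0.0006 -0.0332] turns [np.float64(-180.0), np.float64(0.0)] q6 1.49 t 16.65 board [-0.0637  0.0006] z 0.0532 F [-0.74 -0.47] 0.1 down [ 0.003 -0.001 -1.   ]
```

View pics/s2.png

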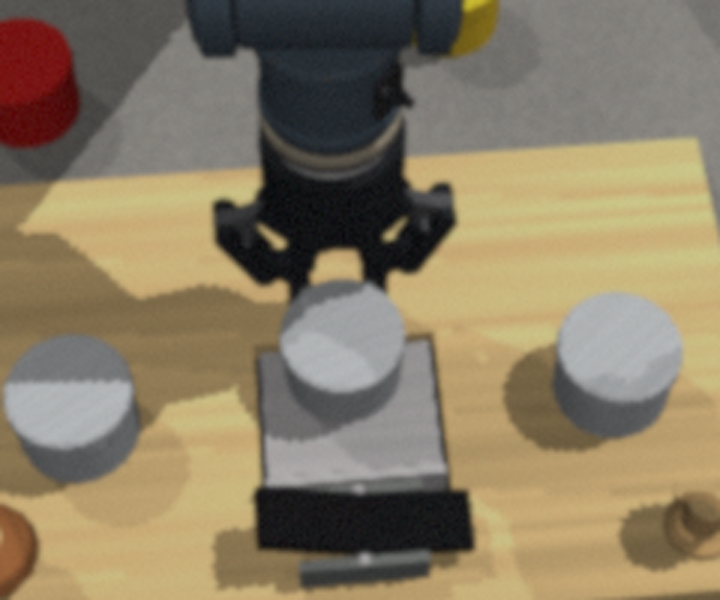

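The tin is entering the plate, centred and leaning slightly on the board's edge as expected. I'll continue to the fence.

Emit:
play_rows:
  series: "0 0 -0.0025 0;0 0 -0.005 0;0 0 -0.0075 0;0 0 -0.010 0;0 0 -0.0125 0;0 0 -0.015 0;0 0 -0.0175 0;0 0 -0.02 0"

```text
time_s: 17.45
ee_pos: [0.5575, -0.0252, 0.0533]
eef_rot: [-0.704, 0.061, 0.705, 0.061]
force: [-2.0, 0.3, -1.8]
finger_gap: 0.351
```

Emit:
play_rows:
  series: "0 0 -0.0025 0;0 0 -0.005 0;0 0 -0.0075 0;0 0 -0.009 0;0 0 -0.0105 0;0 0 -0.012 0"

```text
time_s: 18.05
ee_pos: [0.5691, -0.0273, 0.0533]
eef_rot: [-0.704, 0.061, 0.705, 0.061]
force: [-3.0, 1.3, -1.7]
finger_gap: 0.351
```

```bash
python3 -c "
from h import *
im=eyes.snapshot('scene');print(*tins('scene'),sep='\n')
plan(-.0305,.000,.028,0)
cv2.imwrite('pics/s3.png',cv2.resize(im[150:350,180:420],None,fx=3,fy=3,interpolation=cv2.INTER_CUBIC)[:,:,::-1])
"
```

```text
([0.0003, 0.1561], [0.6287, 0.12], 1719, 0.87)
([0.0091, 0.0023], [0.611, -0.033], 1699, 0.77)
([-0.0012, -0.15], [0.5748, -0.1813], 1771, 0.55)
shift [ 0.0003  0.0008 -0.0023] turns [np.float64(-180.0), np.float64(0.0)] q6 1.5 t 18.15 board [-0.0328  0.0008] z 0.0533 F [-2.1  -0.32] -0.53 down [ 0.001 -0.    -1.   ]
```

View pics/s3.png

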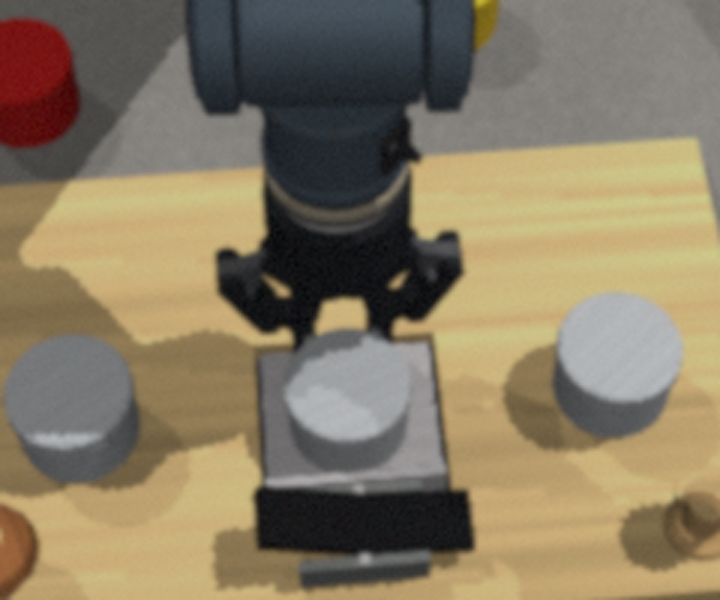

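The tin is close to the fence. I'll creep forward until the force shows contact.

Emit:
play_rows:
  series: "0 0 -0.001 0;0 0 -0.002 0"

```text
time_s: 18.35
ee_pos: [0.571, -0.0276, 0.0533]
eef_rot: [-0.704, 0.061, 0.705, 0.061]
force: [-2.4, 0.7, -0.9]
finger_gap: 0.351
```

Emit:
play_rows:
  series: "0 0 -0.001 0;0 0 -0.002 0"

```text
time_s: 18.55
ee_pos: [0.5731, -0.028, 0.0533]
eef_rot: [-0.704, 0.061, 0.705, 0.061]
force: [-2.1, -0.4, -1.4]
finger_gap: 0.356
```

Emit:
play_rows:
  series: "0 0 -0.0005 0;0 0 -0.001 0"

```text
time_s: 18.75
ee_pos: [0.5741, -0.0281, 0.0533]
eef_rot: [-0.704, 0.061, 0.705, 0.061]
force: [-2.0, 0.3, -1.0]
finger_gap: 0.352
```

```bash
python3 -c "
from h import *
plan(-.0305,.000,.028,0)
"
```

```text
shift [0.0003 0.0008 0.0024] turns [np.float64(-180.0), np.float64(0.0)] q6 1.5 t 18.75 board [-0.0281  0.0008] z 0.0533 F [-2.02 -0.06] -1.0 down [-0.  0. -1.]
```

Not touching yet.

Emit:
play_rows:
  series: "0 0 -0.001 0;0 0 -0.002 0"

```text
time_s: 18.95
ee_pos: [0.5751, -0.0282, 0.0531]
eef_rot: [-0.704, 0.06, 0.705, 0.061]
force: [-5.3, 0.3, 0.2]
finger_gap: 0.349
```

Emit:
play_rows:
  series: "0 0 -0.0005 0;0 0 -0.001 0"

```text
time_s: 19.15
ee_pos: [0.5753, -0.0282, 0.0529]
eef_rot: [-0.703, 0.06, 0.706, 0.061]
force: [-5.7, 0.7, 0.4]
finger_gap: 0.351
```

```bash
python3 -c "
from h import *
im=eyes.snapshot('scene');print(*tins('scene'),sep='\n')
plan(-.0305,.000,.028,0)
"
```

```text
([-0.0002, 0.156], [0.6281, 0.12], 1725, 0.92)
([0.0135, 0.0026], [0.6154, -0.0334], 1617, 0.86)
([-0.0013, -0.1501], [0.5747, -0.1814], 1834, 0.78)
([0.082, 0.0032], [0.683, -0.0446], 1484, 0.4)
shift [-0.0001  0.0009  0.0035] turns [np.float64(-180.0), np.float64(0.0)] q6 1.5 t 19.25 board [-0.027   0.0009] z 0.0529 F [-5.29 -0.76] -0.18 down [-0.004  0.001 -1.   ]
```

Force rose sharply, so the tin is home at the fence. I'll back off, rise and go to the rocker's right wing with the jaws shut.

Emit:
play_rows:
  series: "0 0 0.004 0;0 0 0.015 0;0 0 0.03 0;-0.05 0 0.03 0;-0.10 0 0.03 0;-0.10 0 0.03 0;-0.10 0 0.03 0"
  grip: 0.35

```text
time_s: 19.95
ee_pos: [0.549, -0.0239, 0.1553]
eef_rot: [0.707, -0.061, -0.702, -0.06]
force: [-0.0, 1.1, -0.4]
finger_gap: 0.351
```

```bash
python3 -c "
from h import *
plan(.08,-.052,.08,0)
"
```

```text
shift [ 0.0512  0.0527 -0.1332] turns [np.float64(-180.0), np.float64(0.0)] q6 1.5 t 19.95 board [-0.0535  0.0007] z 0.1553 F [-0.2   1.09] -0.37 down [ 0.006 -0.002 -1.   ]
```

Emit:
play_rows:
  series: "0 0.0527 -0.1332 0;0 0.0527 -0.1332 0;0 0.0527 -0.1332 0;0 0.0527 -0.1332 0;0.02 0.0527 -0.1332 0;0.035 0.0527 -0.1332 0;0.04 0.0527 -0.1332 0;0.04 0.0527 -0.1332 0"
  grip: 0

```text
time_s: 20.75
ee_pos: [0.6681, -0.0975, 0.1113]
eef_rot: [-0.703, 0.06, 0.706, 0.061]
force: [0.2, 0.2, -0.3]
finger_gap: -0.0
```

```bash
python3 -c "
from h import *
im=eyes.snapshot('scene');print(*tins('scene'),sep='\n')
plan(.08,-.052,.045,0)
im=eyes.snapshot('top')
cv2.imwrite('pics/t4.png',cv2.resize(im[110:290,250:490],None,fx=3,fy=3,interpolation=cv2.INTER_CUBIC)[:,:,::-1])
"
```

```text
([0.0142, 0.0149], [0.6182, -0.0215], 813, 0.96)
([-0.002, -0.1522], [0.5736, -0.1834], 1648, 0.83)
([0.0007, 0.1551], [0.6289, 0.119], 1698, 0.78)
shift [ 0.0434  0.0004 -0.002 ] turns [np.float64(-180.0), np.float64(0.0)] q6 1.43 t 20.85 board [ 0.078  -0.0516] z 0.1134 F [-0.55 -0.02] 0.23 down [ 0. -0. -1.]
```

View pics/t4.png

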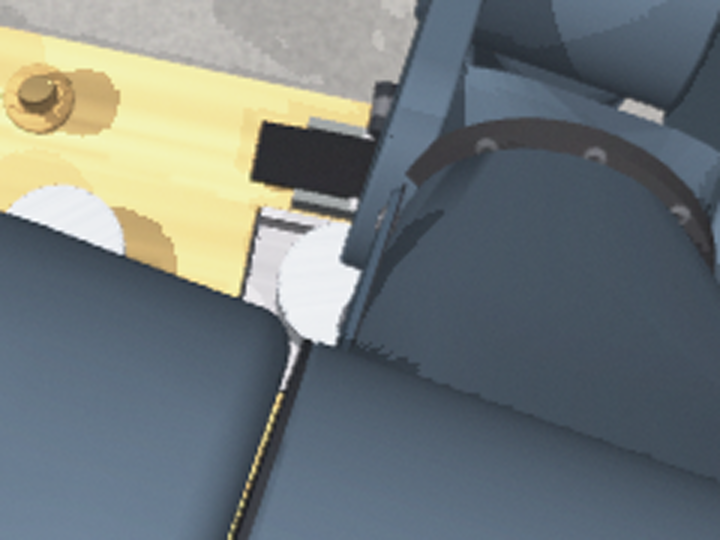

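The arm hides the right wing, but the tin still sits by the fence. Pressing now.

Emit:
play_rows:
  series: "0.010 0 -0.002 0;0.020 0 -0.002 0;0.026 0 -0.002 0;0.031 0 -0.002 0;0.036 0 -0.002 0;0.041 0 -0.002 0;0.044 0 -0.002 0;0.045 0 -0.002 0"

```text
time_s: 21.7
ee_pos: [0.6715, -0.0985, 0.0678]
eef_rot: [-0.704, 0.061, 0.705, 0.061]
force: [0.5, -0.0, 0.2]
finger_gap: 0.003
```

Emit:
play_rows:
  series: "-0.02 0 0 0;-0.06 0 0 0;-0.1 0 0 0;-0.12 0 0.05 0;-0.12 0 0.10 0;-0.12 0 0.15 0;-0.12 0 0.18 0;-0.12 0 0.18 0"

```text
time_s: 22.5
ee_pos: [0.4881, -0.0656, 0.1883]
eef_rot: [-0.702, 0.06, 0.707, 0.061]
force: [0.7, 0.7, -0.6]
finger_gap: -0.0
```

Emit:
play_rows:
  series: "0 0.05 0.02 0;0 0.10 0.02 0;0 0.15 0.02 0;0 0.20 0.02 0;0 0.25 0.02 0;0 0.25 0.02 0;0 0.25 0.02 0"

```text
time_s: 23.2
ee_pos: [0.4322, -0.3129, 0.1884]
eef_rot: [0.705, -0.062, -0.704, -0.061]
force: [0.2, 0.9, 0.3]
finger_gap: 0.004
```

```bash
python3 -c "
from h import *
im=eyes.snapshot('scene');print(*tins('scene'),sep='\n')
for n in('rocker_right','rocker_left','spool','mushroom'):print(n,[(np.round(w2b(d['at']),3),round(d['at'][2],3)) for d in nets.place_of(n,'scene')])
a=eyes.snapshot('top');print(*tins('top'),sep='\n')
A=im[150:350,170:450];B=a[100:300,200:480]
cv2.imwrite('pics/f5.png',cv2.resize(np.vstack([A,B]),None,fx=1.5,fy=1.5,interpolation=cv2.INTER_CUBIC)[:,:,::-1])
"
```

```text
([0.0131, 0.003], [0.6151, -0.033], 1511, 0.72)
([-0.0001, -0.1497], [0.5759, -0.1812], 1724, 0.71)
([0.0005, 0.1558], [0.6289, 0.1197], 1633, 0.63)
rocker_right [(array([ 0.081, -0.054]), 0.04)]
rocker_left [(array([0.085, 0.05 ]), 0.068)]
spool [(array([0.092, 0.186]), 0.021)]
mushroom [(array([ 0.087, -0.194]), 0.018)]
([0.0102, 0.0011], [0.6119, -0.0344], 1532, 0.8)
([-0.002, -0.1511], [0.5738, -0.1823], 1684, 0.8)
([-0.0002, 0.1535], [0.6278, 0.1175], 1623, 0.65)
```

View pics/f5.png

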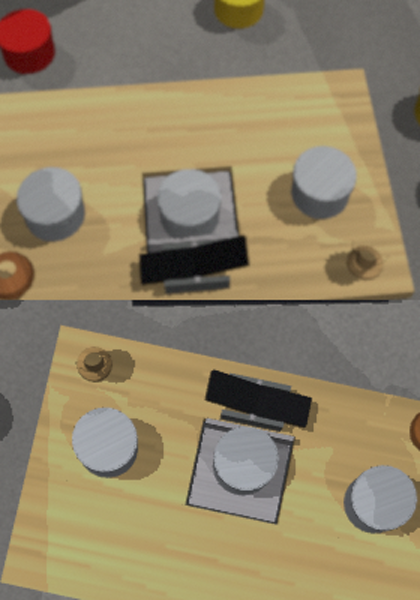

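The rocker has flipped (right wing at 40 mm, left at 68 mm). The full tin is at the fence, mid-plate, and the empties and bystanders are clear. Handing in.

```bash
python3 -c "
from plant import r
print(r.job_done(), r.state()['time_s'])"
```

```text
the job is handed in; nothing more can be done
the job is handed in; nothing more can be done
```

I slid the full tin, tin_a, home against the fence and snapped the rocker over. The job was handed in at about 24 s of the 66 s allowed, and no verdict is reported.

- **Finding the full tin:** tin_a took 3.5 to 5.6 N to slide, against about 1 to 2 N for tin_b and tin_c. One early reading on tin_a (1.6 to 2.2 N) was unclear, so I nudged the other two and then tin_a again.
- **Placing it:** I pushed tin_a onto the plate until the force jumped from about 2 N to over 5 N at the fence. It leaned slightly as it crossed the board's edge onto the sinking plate.
- **Rocker:** I then pressed the right wing down with the jaws shut. Afterwards the right wing stood at 40 mm and the left at 68 mm.

The last pictures put tin_a at x = 10 to 13 mm (home is 11 mm) and y = 1 to 3 mm; the two cameras disagreed by about 3 mm. The empties stood on the board at y = +155 and -150 mm, having moved only about 8 and 11 mm in the nudges. The spool and darning mushroom were where they started. I did not measure how far the plate sank.

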